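# Unstack the espresso cups onto their matching saucers

## Robot

A 7-joint arm with a two-finger parallel gripper is mounted at the origin on the work surface. World frame = base frame: x ahead of the robot, y to its left, z up, the work surface at z = 0. Lengths are in mm, angles in degrees, forces in N, time in s.
With the tool pointing down it reaches from about 400 to 850 mm from the base axis. Payload 10.4 kg.
Tool frame: the origin (TCP) lies at the centre of the arm's flange, where the gripper is bolted on; the fingertips stand 182 mm ahead of it and the grasp point (between the pads) lies 164 mm ahead of it; x points along the fingers, z is the direction in which the jaws open and shut, and the axes are right-handed (so a half turn about x gives the same grasp; the last joint's range is limited). The gripper opens to 87 mm and grips with 3 to 60 N. Pads are 19 mm wide; open, the fingers measure 117 mm over their backs; the gripper's body (75 mm by 190 mm) begins 51 mm behind the grasp point.
Start: joints at [66.887, 19.034, -3.707, 83.658, 1.238, 77.344, -5.071], TCP at [232.303, -580.231, 404.776] pointing down, gripper open.
Joint ranges: [-148.97, 148.97], [-28.65, 121.19], [-84.17, 76.75], [9.2, 138.47], [-72.65, 252.65], [3.7, 117.97], [-149.18, 149.18]. Speed limits (degrees/s): [127.2, 127.2, 159.86, 159.86, 180, 180, 180].

## Interface

Orientations are given as [roll, pitch, yaw] about the fixed x, y, z axes, in that order (R = Rz(yaw) Ry(pitch) Rx(roll)).
In Python, from bench import ctrl gives the robot as it stands. Calls block until the motion is done:
- ctrl.goto(position, orientation): joint-space move of the TCP to a pose.
- ctrl.line_to(position, orientation=None, v=150): straight line of the TCP; orientation=None keeps the orientation; v is the mean speed in mm/s.
- ctrl.move_j(angles): joint-space move.
- ctrl.open() and ctrl.gripper_close(newtons=None): open the fingers fully, or close them until they stop; newtons is the grip in N (None keeps the last).
- ctrl.wait(seconds).
- ctrl.ik(position, orientation): joint angles nearest the present ones, or None.
- ctrl.sense(): the state.
- ctrl.get_image(name): name is "side" or "top" or "wrist"; returns the picture (400x640x3 uint8, red, green, blue); there is no depth.
- ctrl.camera_model(name): a dict with "intrinsics" (3x3 intrinsics, pixels), "R" (3x3) and "t" (3): a world point X has camera coordinates R X + t; the wrist camera has in their place "T_tool_cam" (4x4, takes a point from camera to tool coordinates, whose origin is the TCP and whose axes are the tool frame's). Camera axes: x right, y down, z forward; pixel columns grow to the right and rows downward; lengths in mm; the calibration is good to about 2 mm. A picture is of the moment at which its call begins: read the wrist's pose just before it. camera_model takes no time and is no camera call.
A pose or a line that the arm cannot do raises ctrl.PlanningError and nothing moves.
- ctrl.close_job(): hands the job in, once; it reports no verdict.
Trained networks look in the newest picture that a camera, given by its name, has taken for a name from the list of things; names that differ only in an ending like _2 or _b are one class to them, and where a whole thing is asked for, a point or a joint stands for the part that bears it (a point fixed in the world has none). Each returns a list of dicts, best first, with "confidence" (0 to 1); they miss things now and then, are a little off and sometimes report something else, mostly with a low value. They report only what shows in the picture. A call takes as long as a camera call. They do not tell look-alikes from the thing itself.
- ctrl.spot_in(camera, query): "bbox" ([left, top, width, height] in pixels, round what is visible of it).
- ctrl.spot_point(camera, query): "pixel" ([row, column] in pixels: a listed point, or the origin of a listed thing).
The state is a dict: "clock": time; "joint_pos": joint angles; "qd": joint speeds; "joint_torque": joint torques, N m; "position": TCP position; "ee_rot": TCP orientation; "ft_force": force on the tool from outside, world axes, zero at the start; "torque": the same for the moment, N m; "opening": finger opening in mm.
Only numpy, scipy, OpenCV 4.12 (cv2) and the standard library are available. Lean on these libraries where they do the work, as an engineer would, in place of code of your own. Each camera call takes 0.05 s, during which the arm holds its last target.

## Task

Take the two stacks of espresso cups apart and set each cup upright on the saucer of its own colour, centred with its whole foot inside the painted white circle, all four saucers flat on the counter. Set the cups down gently without dropping or tipping any, and leave the milk pitcher and the tamper where they stand.

Things in the scene. Friction and masses are not known exactly. Their poses are not given: they have to be found in the camera images.
- cup_blue: blue straight-sided cup, 62 mm outside diameter, 62 high, wall 4, 160 g, loose. Origin: centre of underside; z up. Lowest 8 mm is a foot, diameter 46. One ear handle along its +x, out to 53 mm from the axis, 8 thick, 16 to 52 mm up. Starts upright on the counter, as the lower cup of a stack. Handles in a stack point different ways.
- cup_yellow: yellow straight-sided cup, 62 mm outside diameter, 62 high, wall 4, 160 g, loose. Origin: centre of underside; z up. Lowest 8 mm is a foot, diameter 46. One ear handle along its +x, out to 53 mm from the axis, 8 thick, 16 to 52 mm up. Starts upright as the upper cup of a stack: foot 8 mm inside the lower cup's mouth (4 mm play), origin 54 mm up. Handles in a stack point different ways.
- cup_green: green straight-sided cup, 62 mm outside diameter, 62 high, wall 4, 160 g, loose. Origin: centre of underside; z up. Lowest 8 mm is a foot, diameter 46. One ear handle along its +x, out to 53 mm from the axis, 8 thick, 16 to 52 mm up. Starts upright on the counter, as the lower cup of a stack. Handles in a stack point different ways.
- cup_red: red straight-sided cup, 62 mm outside diameter, 62 high, wall 4, 160 g, loose. Origin: centre of underside; z up. Lowest 8 mm is a foot, diameter 46. One ear handle along its +x, out to 53 mm from the axis, 8 thick, 16 to 52 mm up. Starts upright as the upper cup of a stack: foot 8 mm inside the lower cup's mouth (4 mm play), origin 54 mm up. Handles in a stack point different ways.
- saucer_blue: blue ceramic saucer, a flat round disc 120 mm in diameter and 8 mm thick, 200 g, loose on the counter. Origin: centre of underside; z up. Its flat top, on which the cup stands, is 8 mm above the origin, with a painted white circle round the centre, 66 mm inside diameter, 3 mm wide: the cup's foot belongs inside it.
- saucer_yellow: yellow ceramic saucer, a flat round disc 120 mm in diameter and 8 mm thick, 200 g, loose on the counter. Origin: centre of underside; z up. Its flat top, on which the cup stands, is 8 mm above the origin, with a painted white circle round the centre, 66 mm inside diameter, 3 mm wide: the cup's foot belongs inside it.
- saucer_green: green ceramic saucer, a flat round disc 120 mm in diameter and 8 mm thick, 200 g, loose on the counter. Origin: centre of underside; z up. Its flat top, on which the cup stands, is 8 mm above the origin, with a painted white circle round the centre, 66 mm inside diameter, 3 mm wide: the cup's foot belongs inside it.
- saucer_red: red ceramic saucer, a flat round disc 120 mm in diameter and 8 mm thick, 200 g, loose on the counter. Origin: centre of underside; z up. Its flat top, on which the cup stands, is 8 mm above the origin, with a painted white circle round the centre, 66 mm inside diameter, 3 mm wide: the cup's foot belongs inside it.
- pitcher: bystander: stainless steel milk pitcher, 80 mm in diameter, 95 mm high, with a handle in its +y direction reaching 70 mm from the axis, loose. Origin: centre of its underside.
- tamper: bystander: espresso tamper standing on its 58 mm steel base, dark wooden grip on top, 94 mm high, loose. Origin: centre of its underside.
There are look-alikes about, which are no part of the job. There is more than one size of the cup_red; the one meant has the size given above.

How it is judged (in metres and radians):
At the end, for the whole second after the job is handed in: Each cup released, at rest, upright (0.08 rad) on the saucer of its own colour, within 10 mm of its centre, foot on its top (cup origin 5 to 11 mm above the saucer's); every saucer flat on the counter (0.08 rad, underside under 6 mm up), at rest (horizontal distance between cup_blue and saucer_blue below 0.01 m and z of cup_blue in the frame of saucer_blue between 0.005 and 0.011 m and angle between each of cup_blue, saucer_blue, cup_yellow, saucer_yellow, cup_green, saucer_green, cup_red, saucer_red's own z axis and vertical below 0.08 rad and height (world z) of each of saucer_blue, saucer_yellow, saucer_green, saucer_red below 0.006 m and linear speed of each of cup_blue, saucer_blue, cup_yellow, saucer_yellow, cup_green, saucer_green, cup_red, saucer_red below 0.02 m/s and angular speed of each of cup_blue, cup_yellow, cup_green, cup_red below 0.2 rad/s and horizontal distance between cup_yellow and saucer_yellow below 0.01 m and z of cup_yellow in the frame of saucer_yellow between 0.005 and 0.011 m and horizontal distance between cup_green and saucer_green below 0.01 m and z of cup_green in the frame of saucer_green between 0.005 and 0.011 m and horizontal distance between cup_red and saucer_red below 0.01 m and z of cup_red in the frame of saucer_red between 0.005 and 0.011 m); the robot touches nothing.
It fails at once if a cup is tipped over (more than 45 degrees) (angle between any of cup_blue, cup_yellow, cup_green, cup_red's own z axis and vertical above 0.785 rad).
It fails at once if a cup is dropped (falls free of the fingers faster than 0.5 m/s, about 13 mm) ((linear speed of cup_blue above 0.5 m/s and contact force between cup_blue and the fingers below 0.01 N) or (linear speed of cup_yellow above 0.5 m/s and contact force between cup_yellow and the fingers below 0.01 N) or (linear speed of cup_green above 0.5 m/s and contact force between cup_green and the fingers below 0.01 N) or (linear speed of cup_red above 0.5 m/s and contact force between cup_red and the fingers below 0.01 N)).
It fails at once if the pitcher is knocked over or pushed more than 30 mm (distance of pitcher from where it was at the start of the episode above 0.03 m or angle between pitcher's own z axis and vertical above 0.5 rad).
It fails at once if the tamper is knocked over or pushed more than 30 mm (distance of tamper from where it was at the start of the episode above 0.03 m or angle between tamper's own z axis and vertical above 0.5 rad).
It also fails if it takes over 118 s, if anything falls off the work surface, if the arm or the gripper's body presses on something with over 40 N, if the wrist force passes 120 N, or if a joint passes its speed limit or range.

## Working session

There is one attempt and no reset: what is moved stays moved. The work goes in short steps, each a Python script; the robot and the scene stay as the last script left them, time stands still between calls to the robot, and variables do not carry over. Pictures are saved under pics/ and viewed, and the job is handed in when it is done.

```bash
ls; mkdir -p pics
python3 - <<'E'
from bench import ctrl
import cv2
s=ctrl.sense(); print(s)
for n in ["side","top","wrist"]:
    im=ctrl.get_image(n); cv2.imwrite(f"pics/a_{n}.png",im[:,:,::-1])
    m=ctrl.camera_model(n); print(n,m)
E
```

```text
pics
{'clock': 0.0, 'joint_pos': array([66.88957463, 19.07293988, -3.70710544, 83.70720398,  1.23850286,
       77.34169889, -5.07140778]), 'qd': array([ 0.00527993,  0.04949688,  0.07528548,  0.00478858,  0.1125225 ,
       -0.0929477 , -0.07268141]), 'joint_torque': array([ 2.06394543e-04, -6.23248959e+01,  2.49636039e-02, -3.89888906e+01,
       -6.13347092e-02,  3.97779245e-02,  1.28026682e-04]), 'position': array([ 232.21853991, -580.11998072,  403.93324195]), 'ee_rot': array([-176.7573062 ,   89.91804057,  115.05900169]), 'ft_force': array([-0.33967618, -0.40077008, -0.51365426]), 'torque': array([ 0.02330923, -0.01767326,  0.06054748]), 'opening': 86.88576672421637}
side {'intrinsics': array([[395.43070859,   0.        , 320.63119851],
       [  0.        , 395.43070859, 197.87423774],
       [  0.        ,   0.        ,   1.        ]]), 'R': array([[-0.95731565, -0.28880616,  0.01173687],
       [-0.15999   ,  0.49563183, -0.85366989],
       [ 0.24072796, -0.81910933, -0.5206822 ]]), 't': array([430.52811929, 145.41292075, 973.58963985])}
top {'intrinsics': array([[491.37763
[... 215 characters left out ...]
9302759e-01,  1.00599373e-01, -2.24347783e-01],
       [ 2.23180290e-01, -2.28598333e-02, -9.74509100e-01]]), 't': array([  29.66443956,  494.83295279, 1560.24473347])}
wrist {'intrinsics': array([[300.53273476,   0.        , 318.78375764],
       [  0.        , 300.53273476, 203.84913427],
       [  0.        ,   0.        ,   1.        ]]), 'T_tool_cam': array([[ 6.12208457e-04, -2.64669906e-01,  9.64338875e-01,
         2.02731993e+01],
       [ 8.03080379e-04, -9.64338615e-01, -2.64670344e-01,
         7.18116556e+01],
       [ 9.99999490e-01,  9.36475052e-04, -3.77825048e-04,
        -2.00293211e-01],
       [ 0.00000000e+00,  0.00000000e+00,  0.00000000e+00,
         1.00000000e+00]])}
```

View pics/a_top.png

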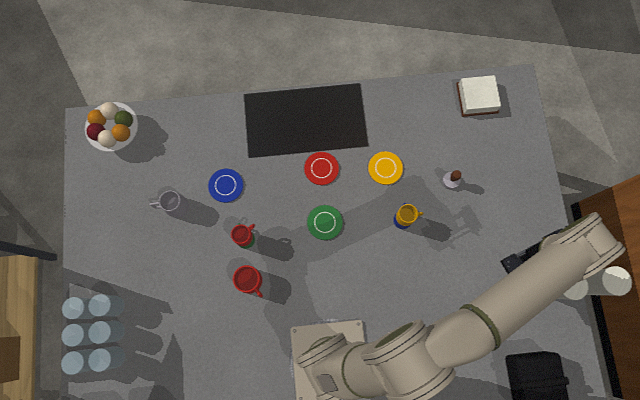

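View pics/a_side.png

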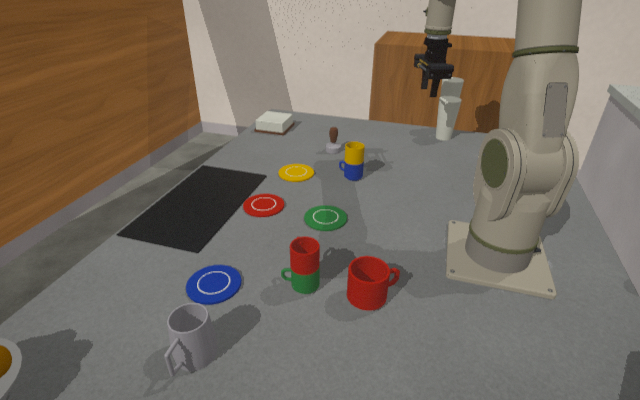

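```bash
cat > h.py <<'E'
from bench import ctrl
import numpy as np, cv2
def proj(n,X):
    m=ctrl.camera_model(n); c=m['R']@np.array(X,float)+m['t']; p=m['intrinsics']@c; return p[:2]/p[2]  # col,row
def ray(n,col,row,z):
    m=ctrl.camera_model(n); d=m['R'].T@np.linalg.inv(m['intrinsics'])@np.array([col,row,1.]); o=-m['R'].T@m['t']
    return o+d*(z-o[2])/d[2]
E
python3 - <<'E'
from h import *
z0={'cup_blue':0,'cup_yellow':54,'cup_green':0,'cup_red':54}
print(ctrl.sense()['clock'])
for q in ['cup_blue','cup_yellow','cup_green','cup_red','saucer_blue','saucer_yellow','saucer_green','saucer_red','pitcher','tamper']:
    for c in ['top','side']:
        for r in ctrl.spot_point(c,q):
            row,col=r['pixel']; print(q,c,round(col),round(row),round(r['confidence'],2),ray(c,col,row,z0.get(q,0)).round(0)[:2])
print(ctrl.sense()['clock'])
E
```

```text
0.15
cup_blue top 403 221 0.51 [ 422. -298.]
cup_blue side 354 173 0.78 [ 430. -327.]
cup_blue side 213 285 0.42 [609. 296.]
cup_yellow top 405 217 0.81 [ 426. -294.]
cup_yellow side 352 161 0.78 [ 435. -308.]
cup_green top 246 236 0.47 [427. 237.]
cup_green side 215 286 0.63 [605. 295.]
cup_green side 304 286 0.61 [417. 236.]
cup_red top 245 233 0.58 [426. 231.]
cup_red side 364 299 0.93 [274. 287.]
cup_red side 303 267 0.57 [418. 236.]
saucer_blue top 222 184 0.69 [614. 303.]
saucer_yellow top 381 166 0.67 [ 622. -248.]
saucer_yellow top 406 218 0.28 [ 433. -306.]
saucer_yellow side 297 175 0.95 [ 609. -252.]
saucer_green top 405 217 0.34 [ 435. -304.]
saucer_green side 326 218 0.96 [446. -35.]
saucer_green side 333 155 0.57 [ 536. -439.]
saucer_red top 319 172 0.56 [624. -33.]
saucer_red side 263 206 0.96 [639. -42.]
pitcher top 176 208 0.75 [548. 464.]
pitcher side 198 355 0.72 [546. 463.]
tamper top 449 179 0.61 [ 552. -475.]
tamper side 330 153 0.81 [ 549. -456.]
1.15
```

The top picture shows the blue saucer at (225,185), red at (321,168), yellow at (385,168) and green at (325,222). The stacks are yellow/blue at (406,217) and red/green at (243,235).

There are two red cups: the stacked one at top (243,233) / side (305,267), and one standing alone at top (247,280) / side (370,282). The stacked one sits on the green cup and matches its width, so it should be the 62 mm cup. I'll confirm that in a crop and measure everything.

```bash
cat >> h.py <<'E'
HUE={'blue':(108,130),'yellow':(17,30),'green':(45,90),'red':None}
def mask(im,c,smin=110,vmin=35):
    h=cv2.cvtColor(im,cv2.COLOR_RGB2HSV); H,S,V=h[...,0],h[...,1],h[...,2]
    k=((H<8)|(H>172)) if c=='red' else (H>=HUE[c][0])&(H<=HUE[c][1])
    return (k&(S>smin)&(V>vmin)).astype(np.uint8)
def comp(m,seed,r=14):
    n,l,st,ce=cv2.connectedComponentsWithStats(m)
    ys,xs=np.ogrid[:m.shape[0],:m.shape[1]]
    w=l[((xs-seed[0])**2+(ys-seed[1])**2<r*r)&(m>0)]
    if len(w)==0: return np.zeros_like(m)
    return (l==np.bincount(w).argmax()).astype(np.uint8)
E
python3 - <<'E'
from h import *
for n,(x,y,w,h) in {'top':(205,195,80,115),'side':(270,220,150,100)}.items():
    im=cv2.imread(f'pics/a_{n}.png')[y:y+h,x:x+w]; cv2.imwrite(f'pics/b_{n}.png',cv2.resize(im,None,fx=5,fy=5,interpolation=cv2.INTER_CUBIC))
ims={n:cv2.imread(f'pics/a_{n}.png')[:,:,::-1].copy() for n in ['top','side']}
S={'blue':(614,300),'yellow':(616,-250),'green':(446,-35),'red':(632,-38)}
for c,p in S.items():
    for n in ims:
        s=proj(n,[*p,8]); m=comp(mask(ims[n],c,90,30),s,35)
        cs=cv2.findContours(m,cv2.RETR_EXTERNAL,cv2.CHAIN_APPROX_NONE)[0]
        k=max(cs,key=cv2.contourArea)[:,0,:]
        # silhouette area centroid: outer hull ; also white ring/inside centroid on z=8 plane
        hull=cv2.convexHull(k)
        f=np.zeros_like(m); cv2.fillConvexPoly(f,hull,1)
        white=(f>0)&(cv2.cvtColor(ims[n],cv2.COLOR_RGB2HSV)[...,1]<70)
        P=np.argwhere(white); 
        W=np.array([ray(n,x,y,8)[:2] for y,x in P]) if len(P) else np.zeros((0,2))
        H=np.array([ray(n,x,y,8)[:2] for x,y in hull[:,0]])
        o=cv2.minEnclosingCircle(H.astype(np.float32))
        A=np.c_[2*W,np.ones(len(W))]; q=np.linalg.lstsq(A,(W**2).sum(1),rcond=None)[0]
        print(c,n,'ring',q[:2].round(1),'r',np.sqrt(q[2]+q[:2]@q[:2]).round(1),len(W),'hull',np.round(o[0],1),round(o[1],1))
E
```

```text
blue top ring [610.1 290.5] r 41.2 85 hull [608.4 292.2] 60.6
blue side ring [605.8 293.3] r 39.5 135 hull [608.2 296.3] 62.4
yellow top ring [ 612.  -264.3] r 44.7 44 hull [ 614. -260.] 60.9
yellow side ring [ 612.1 -260.1] r 66.1 9 hull [ 616.7 -257.1] 67.0
green top ring [446.3 -33.5] r 36.6 110 hull [445.4 -31.4] 59.3
green side ring [445.5 -33.6] r 38.0 93 hull [444.  -27.9] 62.4
red top ring [636.3 -43.8] r 41.8 51 hull [635.5 -39.7] 60.5
red side ring [636.9 -34.1] r 53.6 25 hull [636.8 -36.7] 64.7
```

View pics/b_top.png

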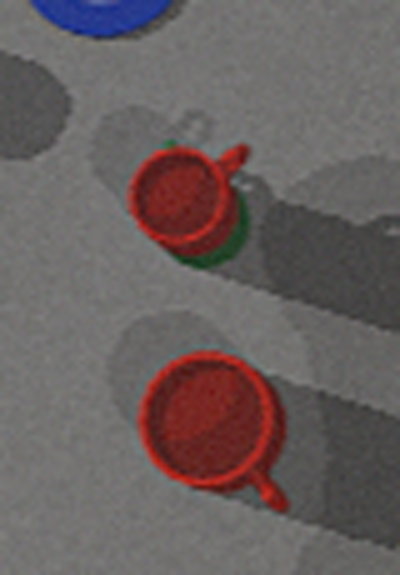

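View pics/b_side.png

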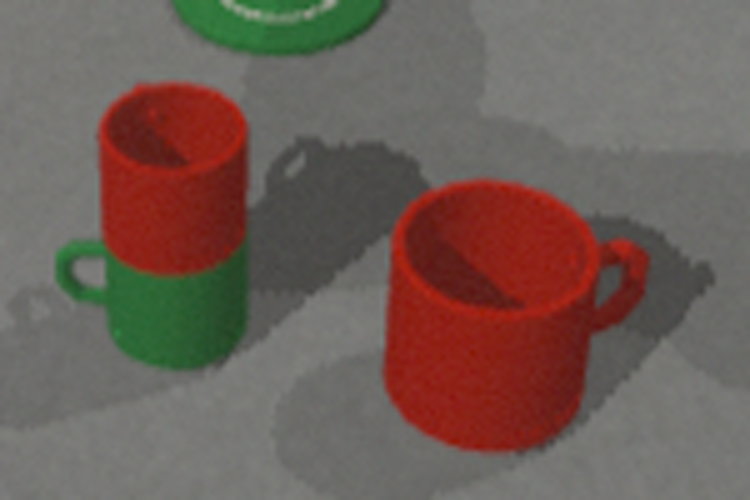

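The crops confirm it. The stacked red cup (top crop (185,195), side crop (175,180)) has the same diameter as the green one below it, so it is the 62 mm cup. The lone red cup is about 1.4 times wider and is the look-alike. Next I'll refine the poses with silhouette fits.

```bash
cat >> h.py <<'E'
from scipy.optimize import minimize
UP=4
def pmat(n):
    m=ctrl.camera_model(n); return m['intrinsics']@np.c_[m['R'],m['t']]
PM={n:pmat(n) for n in ['top','side']}
def pj(n,X):
    p=PM[n]@np.c_[X,np.ones(len(X))].T; return (p[:2]/p[2]).T
A=np.linspace(0,2*np.pi,48,endpoint=False)
def hullpoly(n,X): return cv2.convexHull(np.round((pj(n,X)+.5)*UP*16).astype(np.int32).reshape(-1,1,2))
def circ(x,y,r,z): return np.c_[x+r*np.cos(A),y+r*np.sin(A),np.full(48,z)]
def draw(img,n,X,off):
    h=hullpoly(n,X)-np.array(off)*UP*16; cv2.fillConvexPoly(img,h,1,shift=4)
def saucer(img,n,p,off): draw(img,n,np.r_[circ(p[0],p[1],60,0),circ(p[0],p[1],60,8)],off)
def cup(img,n,p,off,z):
    x,y,a=p; draw(img,n,np.r_[circ(x,y,31,z+8),circ(x,y,31,z+62)],off); draw(img,n,circ(x,y,23,z).repeat(1,0),off)
    draw(img,n,np.r_[circ(x,y,23,z),circ(x,y,23,z+8)],off)
    u=np.array([np.cos(a),np.sin(a)]);v=np.array([-u[1],u[0]])
    draw(img,n,np.array([[*(np.array([x,y])+u*r+v*s),z+h] for r,h in((28,16),(28,52),(48,16),(53,22),(53,46),(48,52)) for s in(-4,4)]),off)
def fillh(m):
    cs=cv2.findContours(m,cv2.RETR_EXTERNAL,cv2.CHAIN_APPROX_NONE)[0]; o=np.zeros_like(m); cv2.drawContours(o,cs,-1,1,-1); return o
def up(m): return cv2.resize(m,None,fx=UP,fy=UP,interpolation=cv2.INTER_NEAREST)
def fit(renders,masks,p0,d):
    # masks {n:(crop,off)}
    M={n:(up(c),o) for n,(c,o) in masks.items()}
    def f(p):
        e=0
        for n,(m,o) in M.items():
            r=renders(n,p,m.shape,o); e+=1-(r&m).sum()/max((r|m).sum(),1)
        return e
    S=np.array([p0]+[np.array(p0)+np.eye(len(p0))[i]*d[i] for i in range(len(p0))])
    r=minimize(f,p0,method='Nelder-Mead',options=dict(initial_simplex=S,xatol=.1,fatol=1e-5)); return r.x,r.fun
def crop(m,s,r=45):
    x,y=int(s[0])-r,int(s[1])-r; x=max(x,0);y=max(y,0); return m[y:y+2*r,x:x+2*r].copy(),(x,y)
E
cat > m.py <<'E'
from h import *
ims={n:cv2.imread(f'pics/a_{n}.png')[:,:,::-1].copy() for n in ['top','side']}
S={'blue':(608,294),'yellow':(614,-258),'green':(445,-31),'red':(636,-39)}
for c,p in S.items():
  for cams in (['top'],['side'],['top','side']):
    M={}
    for n in cams:
        s=proj(n,[*p,4]); m=comp(mask(ims[n],c,90,25),s,35); 
        k=cv2.findContours(m,cv2.RETR_EXTERNAL,cv2.CHAIN_APPROX_NONE)[0]
        f=np.zeros_like(m); cv2.fillConvexPoly(f,cv2.convexHull(max(k,key=cv2.contourArea)),1); M[n]=crop(f,s)
    def R(n,q,sh,o):
        i=np.zeros(sh,np.uint8); saucer(i,n,q,o); return i
    x,e=fit(R,M,p,(6,6)); print('saucer',c,cams,x.round(1),round(e/len(cams),3))
for lo,hi,p in (('blue','yellow',(430,-304)),('green','red',(423,235))):
  for cams in (['top'],['side'],['top','side']):
    Mu={};Ml={}
    for n in cams:
        s=proj(n,[*p,60]); 
        su=proj(n,[*p,90]); sl=proj(n,[*p,25])
        Mu[n]=crop(fillh(comp(mask(ims[n],hi,90,25),su,12)),s); Ml[n]=crop(comp(mask(ims[n],lo,90,20),sl,15),s)
    def R(n,q,sh,o):
        i=np.zeros(sh,np.uint8); cup(i,n,q,o,54); return i
    best=min((fit(R,Mu,(*p,a),(6,6,.4)) for a in np.arange(0,6.28,.7)),key=lambda t:t[1])
    xu=best[0]; print(hi,cams,xu[:2].round(1),'yaw',np.degrees(xu[2]).round(0),round(best[1]/len(cams),3))
    def R2(n,q,sh,o):
        i=np.zeros(sh,np.uint8); cup(i,n,q,o,0); j=R(n,xu,sh,o); return i&(1-j)
    best=min((fit(R2,Ml,(*xu[:2],a),(4,4,.4)) for a in np.arange(0,6.28,.7)),key=lambda t:t[1])
    xl=best[0]; print(lo,cams,xl[:2].round(1),'yaw',np.degrees(xl[2]).round(0),round(best[1]/len(cams),3))
E
python3 m.py
```

```text
saucer blue ['top'] [609.8 293.5] 0.028
saucer blue ['side'] [610.5 291.9] 0.028
saucer blue ['top', 'side'] [610.1 292.9] 0.032
saucer yellow ['top'] [ 615.6 -260.2] 0.029
saucer yellow ['side'] [ 618.6 -265.1] 0.039
saucer yellow ['top', 'side'] [ 616.2 -261.6] 0.058
saucer green ['top'] [446.6 -31.1] 0.031
saucer green ['side'] [447.9 -35. ] 0.056
saucer green ['top', 'side'] [446.6 -31.7] 0.051
saucer red ['top'] [636.9 -39.7] 0.032
saucer red ['side'] [638.9 -43.1] 0.035
saucer red ['top', 'side'] [637.8 -41.1] 0.045
yellow ['top'] [ 427.3 -293.2] yaw 270.0 0.065
blue ['top'] [ 427.2 -293.2] yaw 282.0 0.23
yellow ['side'] [ 429.1 -300.9] yaw 268.0 0.057
blue ['side'] [ 428.1 -296.3] yaw -16.0 0.144
yellow ['top', 'side'] [ 427.3 -293.6] yaw 270.0 0.084
blue ['top', 'side'] [ 427.2 -293.9] yaw 283.0 0.213
red ['top'] [416.1 238.5] yaw 304.0 0.076
green ['top'] [416.  238.4] yaw 321.0 0.38
red ['side'] [416.  235.5] yaw -70.0 0.041
green ['side'] [416.4 234.5] yaw 270.0 0.176
red ['top', 'side'] [415.8 237.4] yaw 307.0 0.069
green ['top', 'side'] [416.  238.2] yaw 323.0 0.261
```

```bash
cat >> h.py <<'E'
from scipy.spatial.transform import Rotation as Rt
def ori(t):
    t=np.radians(t); x=np.array([0,0,-1.]); z=np.array([np.cos(t),np.sin(t),0]); y=np.cross(z,x)
    M=np.c_[x,y,z]; return Rt.from_matrix(M)
def rpy(t):
    import warnings; warnings.simplefilter('ignore')
    return ori(t).as_euler('xyz',degrees=True)
def wristP():
    s=ctrl.sense(); m=ctrl.camera_model('wrist'); T=np.array(m['T_tool_cam'])
    R=Rt.from_euler('xyz',s['ee_rot'],degrees=True).as_matrix(); W=np.eye(4); W[:3,:3]=R; W[:3,3]=s['position']
    C=np.linalg.inv(W@T); PM['wrist']=m['intrinsics']@C[:3]; return PM['wrist']
def wray(P,col,row,z):
    M=np.c_[P[:,0],P[:,1],z*P[:,2]+P[:,3]]  # P [x y z 1]
    h=np.linalg.inv(M)@np.array([col,row,1]); return h[:2]/h[2]
E
python3 - <<'E'
from h import *
for nm,p,ts in (('yel',(427,-295),(0,180)),('red',(416,237),(35,215)),('blue',(427,-295),range(0,360,45)),('green',(416,237),range(0,360,45))):
    for t in ts:
        q=ctrl.ik([*p,210],rpy(t)); print(nm,t,None if q is None else q.round(0))
for nm,p in (('b',(610,293)),('y',(616,-262)),('g',(447,-32)),('r',(637,-41))):
    print(nm,[t for t in range(0,360,15) if ctrl.ik([*p,212],rpy(t)) is not None])
print(rpy(0),Rt.from_euler('xyz',rpy(0),degrees=True).as_matrix().round(3))
E
```

```text
yel 0 [ 52.  20. -25. 110.  10.  53.  21.]
yel 180 [ -24.   34.   67.  114.  -38.   58. -119.]
red 35 [ 25.  31. -70. 114.  34.  59. -26.]
red 215 [ 30.  40. -79. 114.  44.  65. 146.]
blue 0 [ 52.  20. -25. 110.  10.  53.  21.]
blue 45 [ 54.  20. -28. 110.  11.  53.  66.]
blue 90 [ 58.  21. -33. 110.  14.  53. 109.]
blue 135 [ 87.  39. -71. 109.  41.  64. 135.]
blue 180 [ -24.   34.   67.  114.  -38.   58. -119.]
blue 225 [  38.   18.   -9.  111.    4.   52. -108.]
blue 270 [ 42.  18. -14. 111.   6.  52. -65.]
blue 315 [ 47.  19. -20. 110.   8.  52. -22.]
green 0 [ 24.  30. -69. 114.  34.  59. -61.]
green 45 [ 25.  31. -70. 114.  35.  59. -17.]
green 90 [ 26.  32. -72. 114.  36.  60.  27.]
green 135 [ 25.  32. -71. 114.  35.  60.  73.]
green 180 [ 25.  32. -71. 114.  35.  60. 118.]
green 225 [ -92.   27.   67.  119.  -31.   54. -143.]
green 270 [  18.   25.  -60.  114.   26.   56. -145.]
green 315 [  18.   25.  -61.  114.   27.   56. -101.]
b [0, 15, 30, 45, 60, 75, 90, 105, 120, 135, 150, 165, 180, 195, 210, 225, 240, 255, 270, 285, 300, 315, 330, 345]
y [0, 15, 30, 45, 60, 75, 90, 105, 120, 135, 150, 165, 180, 195, 210, 225, 240, 255, 270, 285, 300, 315, 330, 345]
g [0, 15, 30, 45, 60, 75, 90, 105, 120, 135, 150, 165, 195, 210, 225, 240, 255, 270, 285, 300, 315, 330, 345]
r [0, 15, 30, 45, 60, 75, 90, 105, 120, 135, 150, 165, 180, 195, 210, 225, 240, 255, 270, 285, 300, 315, 330, 345]
[-0. 90.  0.] [[ 0.  0.  1.]
 [ 0.  1.  0.]
 [-1.  0.  0.]]
```

Run:
```python
from h import *
ctrl.goto([427,-295,370],rpy(0))
P=wristP(); im=ctrl.get_image('wrist'); cv2.imwrite('pics/c_w.png',im[:,:,::-1]); np.save('c_P.npy',P)
print(ctrl.sense()['joint_pos'].round(0),ctrl.sense()['clock'],ctrl.sense()['position'])
```

```text
[ 52.   9. -25. 101.   4.  71.  27.] 2.5083 [ 426.36562825 -296.55990164  370.06793763]
```

View pics/c_w.png

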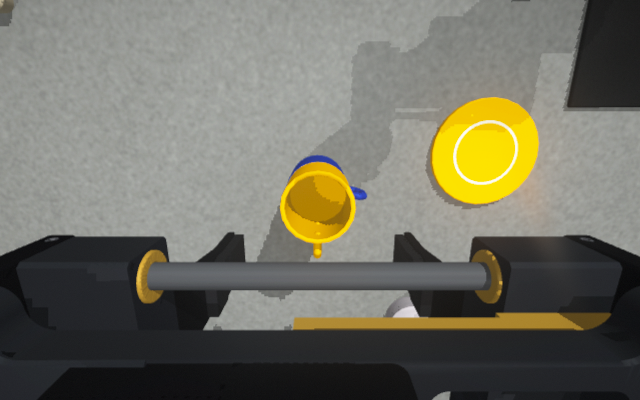

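The wrist picture shows the yellow rim centred at (318,205), its handle pointing down at (318,248). The blue cup's handle is to the right at (362,194), and the yellow saucer's ring is at (486,152). I'll fit these.

```bash
cat >> h.py <<'E'
def ringfit(P,im,c,p0):
    PM['wrist']=P; s=pj('wrist',np.array([[*p0,8.]]))[0]
    m=comp(mask(im,c,90,25),s,45)
    k=cv2.findContours(m,cv2.RETR_EXTERNAL,cv2.CHAIN_APPROX_NONE)[0]
    f=np.zeros_like(m); cv2.fillConvexPoly(f,cv2.convexHull(max(k,key=cv2.contourArea)),1)
    def R(n,q,sh,o):
        i=np.zeros(sh,np.uint8); saucer(i,n,q,o); return i
    return fit(R,{'wrist':(f,(0,0))},p0,(6,6))
def cupfit(P,im,c,p0,z,yaws=np.arange(0,6.28,.7),occ=None,fixed=None):
    PM['wrist']=P; s=pj('wrist',np.array([[*p0[:2],z+45.]]))[0]
    m=comp(mask(im,c,90,20),s,40); m=fillh(m) if occ is None else m
    def R(n,q,sh,o):
        i=np.zeros(sh,np.uint8); cup(i,n,q if fixed is None else (*fixed,q[0]),o,z)
        if occ is not None:
            j=np.zeros(sh,np.uint8); cup(j,n,occ,o,z+54); i&=1-j
        return i
    if fixed is not None: return min((fit(R,{'wrist':(m,(0,0))},(a,),(.3,)) for a in yaws),key=lambda t:t[1])
    return min((fit(R,{'wrist':(m,(0,0))},(*p0[:2],a),(5,5,.3)) for a in yaws),key=lambda t:t[1])
E
python3 - <<'E'
from h import *
P=np.load('c_P.npy'); im=cv2.imread('pics/c_w.png')[:,:,::-1].copy()
print(ringfit(P,im,'yellow',(616,-262)))
x,e=cupfit(P,im,'yellow',(427,-295),54,[4.7]); print(x,e)
m=mask(im,'blue',90,20); yy,xx=np.nonzero(m); print(len(xx))
h=[wray(P,361,194,40),wray(P,367,195,40)];print(h)
y,e=cupfit(P,im,'blue',tuple(x[:2]),0,[-.6,0,.6],occ=x); print(y,e)
E
```

```text
(array([ 612.72453918, -258.72678846]), np.float64(0.011478993174290242))
[ 424.61885869 -291.66444304    4.69865318] 0.024099071207430378
400
[array([ 470.58491965, -298.39538648]), array([ 476.98180264, -299.49926133])]
[ 424.0135275  -291.27739662   -1.18177963] 0.15027789653698165
```

```bash
cat >> h.py <<'E'
def st(l=''):
    s=ctrl.sense(); print(l,'t',round(s['clock'],1),'p',s['position'].round(1),'F',s['ft_force'].round(1),'open',round(s['opening'],1)); return s
def snap(name):
    P=wristP(); im=ctrl.get_image('wrist'); cv2.imwrite(f'pics/{name}.png',im[:,:,::-1]); np.save(f'{name}_P.npy',P); return P,im
def pick(xy,z,t):
    o=rpy(t)
    ctrl.line_to([*xy,z+40],o,v=250); ctrl.line_to([*xy,z],o,v=80); st('down')
    ctrl.gripper_close(20); st('closed')
    ctrl.line_to([*xy,z+100],o,v=120); st('lifted')
def place(xy,z,t,dz):
    o=rpy(t); ctrl.line_to([*xy,z+30],o,v=150); ctrl.line_to([*xy,z+8],o,v=60); ctrl.line_to([*xy,z],o,v=20); s=st('set')
E
python3 - <<'E'
from h import *
pick((426,-292.7),258,0)
snap('d1')
E
```

```text
down t 3.6 p [ 426.1 -292.7  258.1] F [ 1.3 -0.2 -0.2] open 86.7
closed t 4.2 p [ 426.  -292.8  258.1] F [ 0.2 -0.5  2.2] open 62.4
lifted t 5.1 p [ 425.8 -292.6  357.1] F [-0.3 -0.4 -2.1] open 62.1
```

View pics/d1.png

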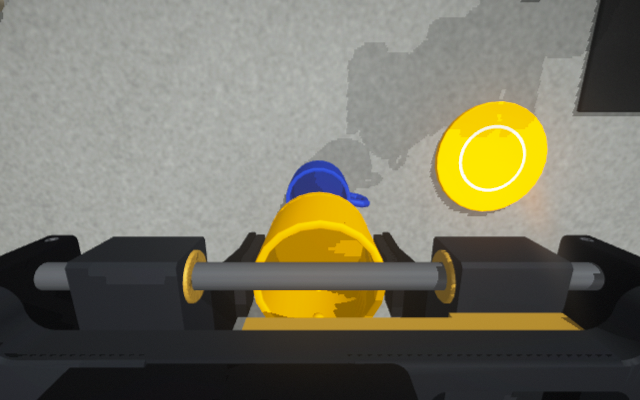

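The yellow cup is held between the pads at (320,255), and the blue cup stayed behind at (318,190) with its handle at (358,200), pointing +x. I'll check the cup's offset in the hand, then place it.

```bash
cat >> h.py <<'E'
def inhand(P,im,c,tcp,zo,yaw,rowmax=234):
    PM['wrist']=P; s=pj('wrist',np.array([[*tcp[:2],zo+30.]]))[0]
    m=comp(mask(im,c,90,20),(s[0],215),25); m=fillh(m); m[rowmax:]=0
    def R(n,q,sh,o):
        i=np.zeros(sh,np.uint8); cup(i,n,(*q,yaw),o,zo); i[rowmax*UP:]=0; return i
    return fit(R,{'wrist':(m,(0,0))},tuple(tcp[:2]),(4,4))
E
python3 - <<'E'
from h import *
P=np.load('d1_P.npy'); im=cv2.imread('pics/d1.png')[:,:,::-1].copy()
print(inhand(P,im,'yellow',(425.8,-292.6),357.1-204,4.7))
print('saucer',ringfit(P,im,'yellow',(614,-260)))
x,e=cupfit(P,im,'blue',(427,-294),0,[-.4,-.1],occ=None); print('blue raw',x,e)
E
```

```text
(array([ 424.84324559, -291.60515547]), np.float64(0.013142313590744137))
saucer (array([ 612.70938637, -258.79202596]), np.float64(0.01047452685550554))
blue raw [ 4.23723151e+02 -2.86599365e+02 -2.82984081e-01] 0.5179670056061556
```

Run:
```python
from h import *
xy=(614,-260)
ctrl.line_to([*xy,290],rpy(0),v=200); st('over')
place(xy,212.6,0,0)
ctrl.wait(.3); s=st('settle')
```

```text
over t 6.4 p [ 613.4 -260.6  290.3] F [ 0.8  0.2 -0.7] open 62.4
set t 7.9 p [ 614.  -260.   212.5] F [ 0.1 -0.6 -1. ] open 62.4
settle t 8.2 p [ 614.  -260.   212.6] F [ 0.3 -0.2 -1.2] open 62.5
```

Run:
```python
from h import *
xy=(614,-260)
ctrl.line_to([*xy,212.0],rpy(0),v=10); st('touch')
ctrl.open(); st('open')
ctrl.line_to([*xy,300],rpy(0),v=150)
ctrl.goto([500,-280,370],rpy(0)); st()
snap('e1')
```

```text
touch t 8.4 p [ 614.1 -260.   212.3] F [-0.9  1.   0.3] open 62.6
open t 9.2 p [ 614. -260.  212.] F [ 0.2 -0.5  0.8] open 86.9
 t 10.5 p [ 499.7 -280.1  369.4] F [ 0.2 -0.1  1.3] open 87.0
```

View pics/e1.png

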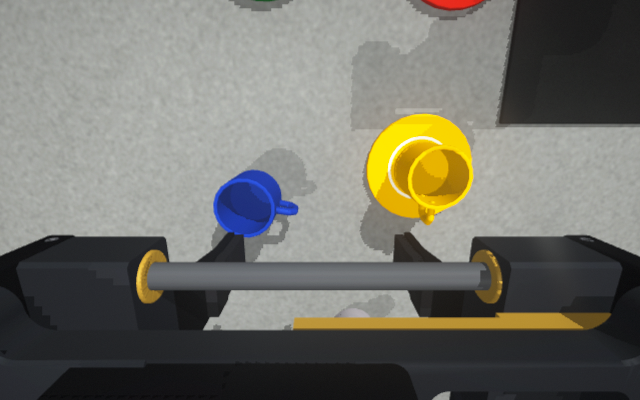

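The yellow cup stands on its saucer at (440,178), and the blue cup is free at (248,203) with its handle at (288,208). I'll measure both.

```bash
cat >> h.py <<'E'
def pairfit(P,im,c,ps,yaw):
    PM['wrist']=P; s=pj('wrist',np.array([[*ps,20.]]))[0]
    m=fillh(comp(cv2.morphologyEx(mask(im,c,90,25),cv2.MORPH_CLOSE,np.ones((5,5),np.uint8)),s,45))
    def R(n,q,sh,o):
        i=np.zeros(sh,np.uint8); saucer(i,n,q[:2],o); cup(i,n,q[2:],o,8); return i
    return fit(R,{'wrist':(m,(0,0))},(*ps,*ps,yaw),(4,4,4,4,.2))
E
python3 - <<'E'
from h import *
P=np.load('e1_P.npy'); im=cv2.imread('pics/e1.png')[:,:,::-1].copy()
print(pairfit(P,im,'yellow',(614,-260),4.7))
print(cupfit(P,im,'blue',(427,-292),0,[-.3,0,]))
for t in (82,262): 
    print(ctrl.ik([425,-292,204],rpy(t)))
E
```

```text
(array([ 612.83783107, -258.78314026,  612.58365451, -258.07340255,
          4.68079235]), np.float64(0.015676046671242228))
(array([ 4.24182643e+02, -2.90967715e+02, -1.37924229e-01]), np.float64(0.04322253918394825))
[ 59.85377849  21.54557703 -34.79572634 110.31914811  15.27193726
  52.71395623  99.58498911]
[ 41.22448844  18.33790124 -13.35422307 111.28735782   5.36825674
  50.96190734 -72.86122564]
```

Run:
```python
from h import *
xy=(425.2,-292)
ctrl.goto([*xy,330],rpy(262)); st()
pick(xy,204,262)
# swing to the left side via joint 1
q=ctrl.sense()['joint_pos'].copy(); print(q.round(0))
ctrl.line_to([*xy,360],rpy(262),v=200)
q=ctrl.ik([610,293,340],rpy(172)); print(q.round(0) if q is not None else None)
for t in range(0,360,30):
    q=ctrl.ik([610,293,340],rpy(t)); print(t,q.round(0) if q is not None else None)
snap('f1')
```

```text
t 12.0 p [ 425.7 -291.7  329.7] F [-0.2 -0.5 -0.2] open 87.0
down t 13.1 p [ 425.3 -292.   204.1] F [0.1 0.3 0.1] open 86.9
closed t 13.7 p [ 425.3 -292.1  204.2] F [-0.1  0.5  2.1] open 62.6
lifted t 14.7 p [ 424.9 -291.8  303.2] F [ 0.2 -0.1 -2.2] open 62.3
[ 43.  11. -15. 107.   3.  63. -71.]
[ 13.  47. -72.  77.  44.  86. 117.]
0 [  8.  40. -58.  77.  33.  81. -49.]
30 [  7.  40. -57.  77.  33.  80. -19.]
60 [  3.  36. -49.  78.  27.  78.  14.]
90 [ 13.  47. -72.  77.  44.  86.  35.]
120 [ 13.  47. -72.  77.  44.  86.  65.]
150 [ 13.  47. -72.  77.  44.  86.  95.]
180 [ 13.  47. -72.  77.  44.  86. 125.]
210 [ -73.   50.   75.   82.  -48.   84. -148.]
240 [ -35.   28.    8.   80.   -4.   72. -147.]
270 [   5.   37.  -52.   78.   29.   79. -137.]
300 [   5.   38.  -54.   78.   30.   79. -108.]
330 [  7.  39. -56.  77.  32.  80. -79.]
```

View pics/f1.png

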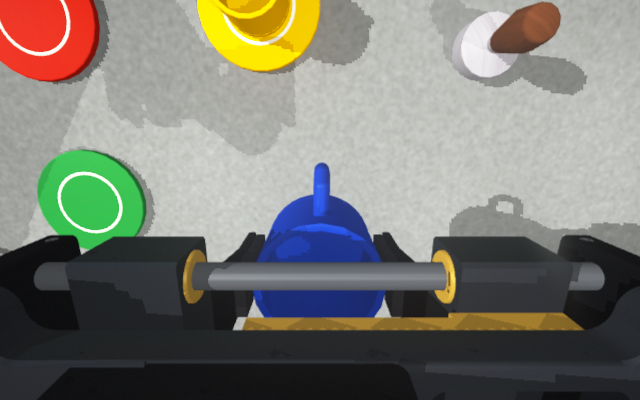

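The blue cup is held at (320,260), handle away from the pads. I'll swing it to the blue saucer.

Run:
```python
from h import *
q=ctrl.sense()['joint_pos'].copy(); q[0]-=60; q[2]=-5
ctrl.move_j(q); st()
for t in (300,320,340):
    q=ctrl.ik([575,280,380],rpy(t)); print(t,q.round(0) if q is not None else None)
ctrl.goto([560,275,380],rpy(320)); s=st(); print(s['joint_pos'].round(0))
P,im=snap('g1')
print(inhand(P,im,'blue',s['position'],s['position'][2]-204,np.radians(-8+58)))
print(ringfit(P,im,'blue',(610,293)))
```

```text
t 16.7 p [500.5 139.2 357.3] F [-0.4 -0.5 -1.8] open 62.5
300 [-24.  22.  -8.  83.   3.  75. -92.]
320 [-23.  22.  -9.  83.   3.  75. -72.]
340 [-22.  22. -10.  83.   4.  75. -53.]
 t 17.4 p [560.5 274.1 379.5] F [-0.2 -0.8 -2.1] open 62.6
[-23.  20.  -9.  86.   3.  75. -73.]
(array([597.0503705 , 308.92677838]), np.float64(0.4024440013916022))
(array([606.31910372, 294.35542393]), np.float64(0.5235229628516491))
```

View pics/g1.png

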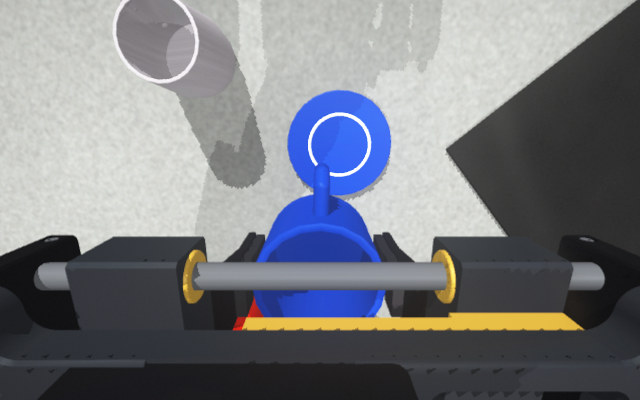

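Here the handle overlaps the blue saucer (ring at (340,144)), so the silhouettes merge. I'll use the ring for the saucer, and the earlier f1 frame for the cup in hand.

```bash
cat >> h.py <<'E'
def ring(P,im,p0,it=3):
    hsv=cv2.cvtColor(im,cv2.COLOR_RGB2HSV); g=(hsv[...,1]<80)&(hsv[...,2]>150)
    yy,xx=np.nonzero(g); W=np.array([wray(P,x,y,8) for x,y in zip(xx,yy)]); p=np.array(p0,float)
    for w in (9,6,4):
        d=np.linalg.norm(W-p,axis=1); K=W[abs(d-34.5)<w]
        q=np.linalg.lstsq(np.c_[2*K,np.ones(len(K))],(K**2).sum(1),rcond=None)[0]; p=q[:2]
    return p,np.sqrt(q[2]+p@p),len(K)
E
python3 - <<'E'
from h import *
P=np.load('g1_P.npy'); im=cv2.imread('pics/g1.png')[:,:,::-1].copy()
print('ring',ring(P,im,(608,293)))
P=np.load('f1_P.npy'); im=cv2.imread('pics/f1.png')[:,:,::-1].copy()
print(st()['position'])
print('inhand f1 (cmd 425.2,-292,360)',inhand(P,im,'blue',(425.2,-292),359-204,np.radians(-8)))
print('saucers from f1',ring(P,im,(637,-41)),ring(P,im,(446.6,-32)),ringfit(P,im,'green',(446,-32)))
P=np.load('e1_P.npy'); im=cv2.imread('pics/e1.png')[:,:,::-1].copy()
P=np.load('c_P.npy'); im=cv2.imread('pics/c_w.png')[:,:,::-1].copy(); print('yel check',ring(P,im,(613,-259)))
E
```

```text
ring (array([607.25495687, 294.37990462]), np.float64(34.485906082170224), 595)
 t 17.4 p [560.5 273.4 379.7] F [ 0.3  0.1 -1.1] open 62.6
[560.54552789 273.39201653 379.66886887]
inhand f1 (cmd 425.2,-292,360) (array([ 423.44244399, -292.16685322]), np.float64(0.060887422332994046))
saucers from f1 (array([633.99382879, -38.50995979]), np.float64(34.36278354394879), 436) (array([443.51169289, -30.24685453]), np.float64(34.52997534974836), 653) (array([443.66682863, -30.36658549]), np.float64(0.04861928602833765))
yel check (array([ 613.07251696, -258.7143341 ]), np.float64(34.48596190039332), 510)
```

```bash
cat >> h.py <<'E'
def setdown(xy,t):
    ctrl.line_to([*xy,290],rpy(t),v=200); place(xy,212.8,t,0); ctrl.line_to([*xy,212.1],rpy(t),v=8); st('touch')
    ctrl.open(); st('open'); ctrl.line_to([*xy,300],rpy(t),v=150)
E
python3 - <<'E'
from h import *
setdown((607.9,295.3),320)
ctrl.goto([480,240,400],rpy(320)); s=st(); print(s['joint_pos'].round(0)); ctrl.wait(.2)
P,im=snap('h1')
print(pairfit(P,im,'blue',(608,295),np.radians(50)))
print(cupfit(P,im,'red',(413,239),54,[-1.3,-.8]))
E
```

```text
set t 19.6 p [607.9 295.3 212.7] F [ 0.6 -0.6 -2.6] open 62.7
touch t 19.9 p [608.  295.3 212.3] F [-0.3 -1.   0.2] open 62.2
open t 20.6 p [607.9 295.3 212.1] F [ 0.2 -0.3  0.5] open 86.9
 t 22.1 p [480.5 240.  398.9] F [0.  1.2 0.1] open 86.8
[-22.   9. -10.  97.   2.  74. -73.]
(array([606.7145068 , 294.9471023 , 609.8794078 , 289.56535765,
         0.99998017]), np.float64(0.021428712369852443))
(array([420.89818276, 242.05490184,  -1.20358784]), np.float64(0.2295153380267836))
```

View pics/h1.png

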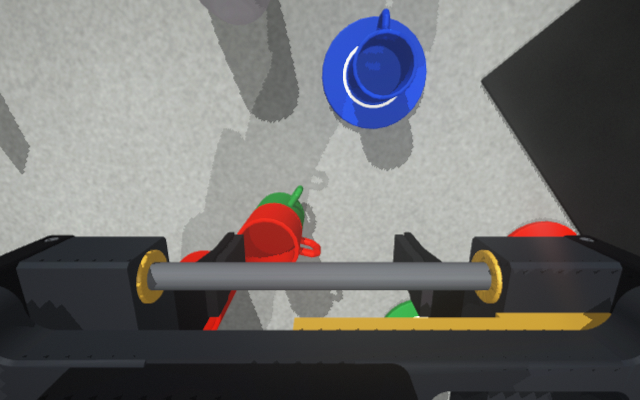

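The blue cup is on its saucer at (382,68); its silhouette sits mostly inside the saucer's, so that fit is weak and I'll check it again later. The red/green stack is at (272,230), with the red handle at (310,247) and the green one at (297,193). I'll hover over the stack to measure it.

Run:
```python
from h import *
ctrl.goto([414,239,385],rpy(35)); ctrl.wait(.2); s=st(); print(s['joint_pos'].round(0))
P,im=snap('i1')
print(cupfit(P,im,'red',(413,239),54,[-1.3,-.8]))
```

```text
t 23.7 p [414.2 239.  385. ] F [-0.  -1.4  0.3] open 87.0
[-19.   2. -16. 106.   1.  72.  -1.]
(array([412.81626378, 238.77363006,  -0.95469629]), np.float64(0.032817406285603146))
```

View pics/i1.png

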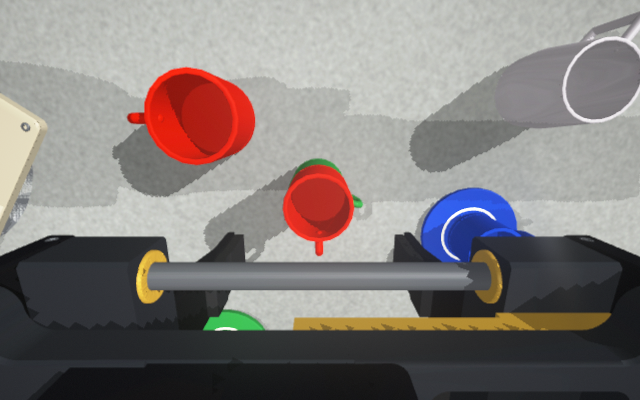

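The picture shows the small red cup at (318,205) with its handle straight down at (318,248), so the jaws are square to it. The green handle is to the right at (357,203). The big look-alike is at (200,115), clear of the gripper.

Run:
```python
from h import *
xy=(413.4,239.1)
pick(xy,258,35)
q=ctrl.sense()['joint_pos'].copy(); q[0]+=35; 
ctrl.move_j(q); s=st()
for t in (320,350,0,20): 
    k=ctrl.ik([560,-20,380],rpy(t)); print(t,None if k is None else k.round(0))
ctrl.goto([560,-20,380],rpy(0)); ctrl.wait(.2); s=st()
P,im=snap('j1')
print('inhand',inhand(P,im,'red',s['position'],s['position'][2]-204,np.radians(-90)))
print(ring(P,im,(634,-39)),ringfit(P,im,'red',(634,-39)))
```

```text
down t 24.9 p [413.6 239.2 258.4] F [-0.2  0.6  0.3] open 87.1
closed t 25.4 p [413.4 239.1 258.2] F [-1.1 -0.8  3.3] open 62.5
lifted t 26.4 p [413.2 239.  357.2] F [-0.2 -0.5 -1.3] open 62.1
 t 27.5 p [475.6 -39.8 357. ] F [-0.5  0.2 -1.2] open 62.0
320 [ 12.  13. -17.  95.   4.  73. -46.]
350 [ 12.  13. -17.  95.   4.  73. -16.]
0 [ 13.  13. -18.  95.   4.  73.  -6.]
20 [ 13.  13. -18.  95.   4.  73.  14.]
 t 28.2 p [559.3 -19.8 379.9] F [-0.5  0.2 -0.3] open 62.9
inhand (array([578.00057619,  10.60799622]), np.float64(0.2776791830966162))
(array([634.44177644, -38.59101712]), np.float64(34.48676287252658), 492) (array([633.14464417, -39.19780129]), np.float64(0.4621480506400686))
```

View pics/j1.png

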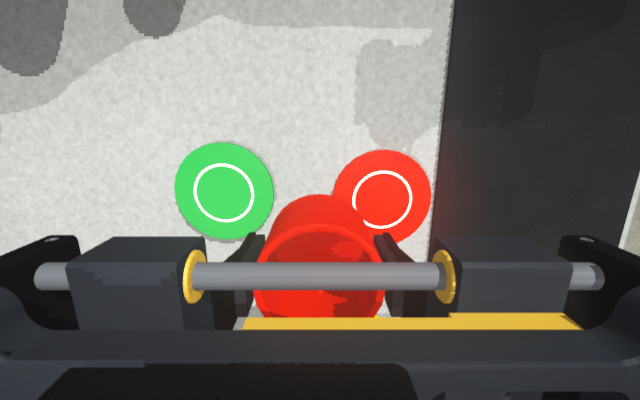

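The red saucer's ring is at (382,198), partly hidden but with a good radius (34.49 mm against 34.5). It agrees with the earlier view to within 0.5 mm.

Run:
```python
from h import *
setdown((635.1,-38.7),0)
ctrl.goto([570,-60,400],rpy(0)); ctrl.wait(.2); s=st(); print(s['joint_pos'].round(0))
P,im=snap('k1')
print(pairfit(P,im,'red',(634.5,-38.6),np.radians(-90)))
print('green saucer',ring(P,im,(443.5,-30.3)),ringfit(P,im,'green',(443.5,-30.3)))
```

```text
set t 30.5 p [635.1 -38.7 212.8] F [-0.7 -0.3 -1. ] open 62.8
touch t 30.8 p [635.2 -38.7 212.3] F [-0.7  0.7  0.9] open 62.6
open t 31.5 p [635.1 -38.7 212.1] F [-0.1 -0.6  0.9] open 87.0
 t 33.0 p [570.1 -59.8 398.3] F [-0.5  0.1 -0.6] open 87.0
[ 16.  14. -17.  92.   4.  75.  -2.]
(array([633.87411756, -38.31443269, 635.76003196, -36.34004884,
        -1.59663452]), np.float64(0.017651046661596004))
green saucer (array([443.77443208, -30.51097641]), np.float64(34.524537439725634), 623) (array([443.96758473, -30.22169659]), np.float64(0.017771479300543236))
```

View pics/k1.png

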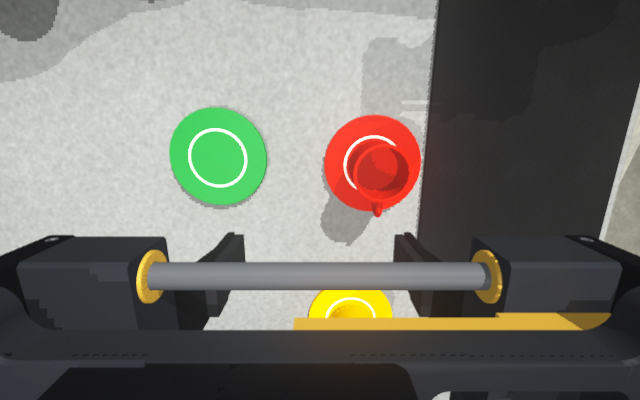

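The red cup stands on its saucer at (378,170) and the fit puts it within about 3 mm of centre. The green saucer is at (218,157). Next is the green cup.

Run:
```python
from h import *
q=ctrl.sense()['joint_pos'].copy(); q[0]-=35; q[6]=-80; ctrl.move_j(q)
ctrl.goto([412,238,370],rpy(305)); ctrl.wait(.2); s=st(); print(s['joint_pos'].round(0))
P,im=snap('l1')
print(cupfit(P,im,'green',(413,239),0,[.2,.6,1]))
```

```text
t 35.0 p [412.9 238.  370.3] F [ 0.7 -0.3  0. ] open 87.3
[-19.   3. -17. 107.   1.  70. -91.]
(array([4.12635614e+02, 2.38353405e+02, 2.93130689e-01]), np.float64(0.0458568553772728))
```

View pics/l1.png

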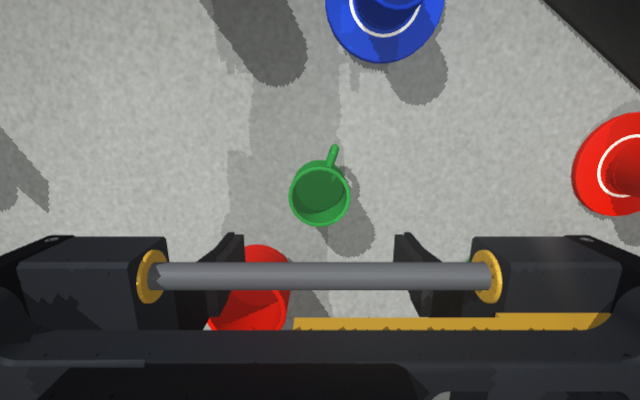

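The green cup is free at (320,192) with its handle at (333,155), a yaw of 17°. I'll turn the jaws to 287°, which keeps the gripper clear of the big red cup.

Run:
```python
from h import *
xy=(412.8,238.0); t=287
ctrl.goto([*xy,330],rpy(t)); pick(xy,204,t)
ctrl.line_to([*xy,350],rpy(t),v=200)
q=ctrl.sense()['joint_pos'].copy(); q[0]+=35; ctrl.move_j(q); s=st(); print(s['joint_pos'].round(0))
for t in (240,250,260,270,287): 
    k=ctrl.ik([443.8,-30.4,300],rpy(t)); k2=ctrl.ik([443.8,-30.4,212],rpy(t)); print(t,None if k is None else k.round(0),None if k2 is None else k2.round(0))
```

```text
down t 36.6 p [413.  238.2 204.3] F [0.7 0.  0.2] open 87.1
closed t 37.2 p [412.9 238.  204.2] F [ 0.  -0.8  2.2] open 62.4
lifted t 38.2 p [412.6 237.8 303.2] F [-0.5  0.  -1.4] open 62.3
 t 39.7 p [474.7 -40.4 349.4] F [ 0.4 -0.4 -1.4] open 62.4
[  16.    4.  -17.  109.    1.   68. -109.]
240 [  15.    3.  -17.  116.    1.   61. -123.] [  14.   10.  -17.  121.    4.   50. -125.]
250 [  15.    3.  -18.  116.    1.   61. -113.] [  15.   10.  -17.  121.    4.   50. -115.]
260 [  16.    3.  -18.  116.    1.   61. -103.] [  15.   10.  -18.  121.    4.   50. -105.]
270 [ 16.   3. -18. 116.   1.  61. -93.] [ 15.  10. -18. 121.   4.  50. -95.]
287 [ 16.   3. -19. 116.   1.  61. -76.] [ 16.  10. -19. 121.   4.  50. -78.]
```

Run:
```python
from h import *
ctrl.goto([443.7,-31,320],rpy(260)); st()
setdown((443.7,-31),260)
ctrl.line_to([443.7,-31,420],rpy(260),v=200)
# views straight above each saucer: cam sits ~72 along tool y
from bench import ctrl
for c,p,t in (('green',(444,-30),260),('red',(634,-39),260),('yellow',(613,-259),260)):
    y=np.array([-np.sin(np.radians(t)),np.cos(np.radians(t))]); 
    tgt=np.array(p)-y*60
    try: ctrl.goto([*tgt,430],rpy(t))
    except ctrl.PlanningError as e: print(c,e); continue
    ctrl.wait(.25); P,im=snap('m_'+c); s=st(c)
    px=P@np.array([*p,70,1]); print(c,(px[:2]/px[2]).round(0))
```

```text
t 40.0 p [442.9 -29.1 319.2] F [-0.3 -0.9 -0.5] open 62.2
set t 41.8 p [443.7 -31.  212.7] F [ 0.4  0.4 -1.4] open 62.4
touch t 42.0 p [443.8 -31.  212.2] F [ 0.5 -0.2 -0.5] open 62.3
open t 42.8 p [443.7 -31.  212.1] F [-0.  -0.5  0.2] open 86.6
green t 44.9 p [385.3 -19.7 429.4] F [ 0.9 -0.  -0.1] open 86.9
green [319. 132.]
red t 46.0 p [574.3 -28.5 430.7] F [-0.5 -0.4  0. ] open 87.0
red [319. 132.]
yellow t 47.2 p [ 554.3 -247.4  430.1] F [-0.1 -1.5  0.3] open 86.9
yellow [321. 133.]
```

Run:
```python
from h import *
q=ctrl.sense()['joint_pos'].copy(); q[0]-=50; ctrl.move_j(q); st()
t=320; y=np.array([-np.sin(np.radians(t)),np.cos(np.radians(t))]); tgt=np.array((607,294.5))-y*60
ctrl.goto([*tgt,430],rpy(t)); ctrl.wait(.25); snap('m_blue'); st()
rows=[]
for c,p in (('green',(444,-30)),('red',(634,-39)),('yellow',(613,-259)),('blue',(607,294.5))):
    P=np.load(f'm_{c}_P.npy'); im=cv2.imread(f'pics/m_{c}.png'); px=P@np.array([*p,40,1]); x,yv=(px[:2]/px[2]).astype(int)
    cr=im[max(yv-70,0):max(yv-70,0)+140,x-70:x+70].copy()
    # overlay expected rim circle (z=70) and ring (z=8) for centred cup
    big=cv2.resize(cr,(400,400*cr.shape[0]//140)); k=400/140
    ring_=ring(P,im[:,:,::-1].copy(),p); print(c,ring_)
    for r,z in ((31,70),(34.5,8)):
        PM['w']=P; pts=pj('w',circ(*ring_[0],r,z)); pts=(pts+.5-[x-70,max(yv-70,0)])*k
        cv2.polylines(big,[pts.astype(np.int32)],True,(255,0,255) if z>8 else (0,0,0),1)
    rows.append(cv2.resize(big,(300,300)))
cv2.imwrite('pics/chk.png',np.vstack([np.hstack(rows[:2]),np.hstack(rows[2:])]))
for n in ('top','side'): cv2.imwrite(f'pics/z_{n}.png',ctrl.get_image(n)[:,:,::-1])
```

```text
t 49.1 p [546.6 264.1 430.1] F [ 0.7 -0.2  0.5] open 87.1
 t 49.7 p [568.1 248.9 430.1] F [0.5 0.  0.7] open 86.6
green (array([442.92863213, -30.48726794]), np.float64(35.577038747650086), 137)
red (array([633.29443224, -38.80780398]), np.float64(36.17864868124124), 53)
yellow (array([ 612.87728541, -258.87668083]), np.float64(35.38868476815274), 70)
blue (array([606.67051312, 294.16309636]), np.float64(35.67305195916873), 90)
```

View pics/chk.png

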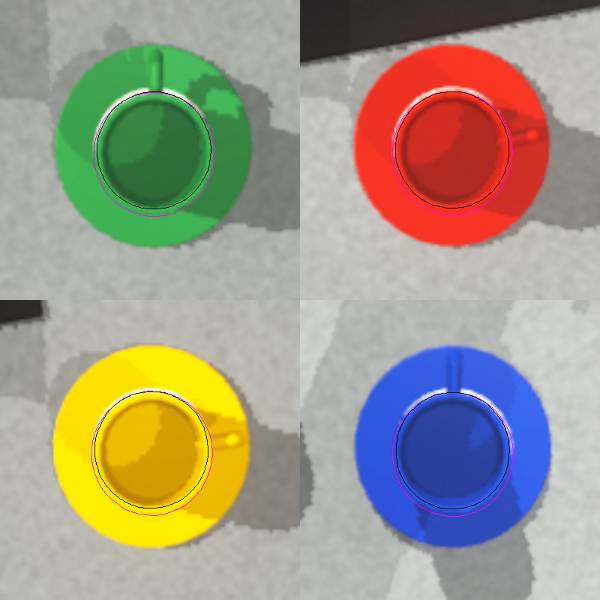

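View pics/z_side.png

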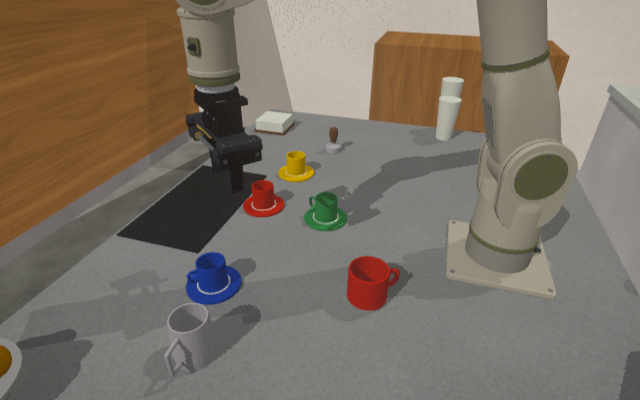

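The crops show all four cups upright. Each rim matches the outline expected for a centred cup to about 2–3 px (1–2 mm), which is well inside 10 mm. In the side view all four saucers lie flat, the pitcher (190,337) and tamper (333,147) stand where they did, and the gripper is clear. Handing in.

Run:
```python
from h import *
st(); ctrl.close_job()
```

```text
t 49.8 p [568.2 248.9 430.1] F [ 0.7 -0.2 -0.3] open 87.2
the job is handed in; nothing more can be done
```

All four cups are upright on the saucers of their own colour, and I handed the job in at 49.8 s. `close_job` gives no verdict, so this rests on my own checks.

- **Moves:** I went yellow, blue, red, green, gripping each cup at right angles to its handle. Each was lowered until the wrist force showed contact, then released. For red I took the stacked 62 mm cup and left the larger red look-alike alone.
- **Final check:** In wrist pictures from above each saucer, all four rims matched the outline of a centred cup to about 1–2 mm. The side view showed the saucers flat, the pitcher and tamper where they started, and the gripper clear.
- **Checks that disagreed:**
    - The fixed cameras and the wrist camera differed by about 3 mm on position; I used mostly the wrist values.
    - An early silhouette fit put blue about 6 mm off centre. That fit is weak because the cup and saucer are the same colour, and the later overhead view did not bear it out.
    - With the cups in place, the rings were mostly hidden, so the ring fits read about 1–2 mm too large in radius.

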